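# Refill the stamp-blank feeder of the carving class

## Robot

A 6-joint arm with a two-finger parallel gripper is mounted at the origin on the work surface. World frame = base frame: x ahead of the robot, y to its left, z up, the work surface at z = 0. Lengths are in m, angles in rad, forces in N, time in s.
With the tool pointing down it reaches from about 0.35 to 0.975 m from the base axis. Payload 7.1 kg.
Tool frame: the origin (TCP) lies midway between the tips of the shut fingers; the grasp point (between the pads) lies 19 mm behind it; z points along the fingers, y is the line along which they close (so a half turn about z gives the same grasp; the last joint's range is limited). The gripper opens to 88 mm and grips with 3 to 60 N. Pads are 20 mm wide; open, the fingers measure 115 mm over their backs; the gripper's body (75 mm by 178 mm) begins 61 mm behind the grasp point.
Start: joints at [1.176, 0.423, 1.63, -0, 1.089, -0.019], TCP at [0.229, 0.581, 0.201] pointing down, gripper open.
Joint ranges: [-3, 3], [-0.9, 2.11], [0.09, 2.58], [-1.31, 4.45], [0.11, 2.69], [-2.54, 2.54]. Speed limits (rad/s): [2.39, 2.39, 3.01, 3.14, 3.14, 3.14].

## Interface

Orientations are given as a unit quaternion [w, x, y, z].
In Python, from station import move_pose, movel, movej, command_gripper, wait, inverse_kinematics, read_camera, camera_info, MotionError, job_done, get_time, get_joint_pos, get_qvel, get_effort, get_tcp_pos, get_ee_rot, get_ft_force, get_ft_torque, get_grip_width, get_finger_force gives the robot as it stands. Calls block until the motion is done:
- move_pose(position, orientation): joint-space move of the TCP to a pose.
- movel(position, frame=None, v=0.15, until_force=None): straight line of the TCP; frame=None keeps the orientation; v is the mean speed in m/s. With until_force (N) it stops when the force on the tool has changed by that much, and returns True; else False.
- movej(angles): joint-space move.
- command_gripper(opening): opening from 0.0 (shut) to 1.0 (fully open); the grip force is fixed at half the most; returns when the fingers have stopped.
- wait(seconds).
- inverse_kinematics(position, orientation): joint angles nearest the present ones, or None.
- read_camera(name): name is "side" or "top" or "wrist"; returns the picture (480x640x3 uint8, red, green, blue); there is no depth.
- camera_info(name): a dict with "intrinsics" (3x3 intrinsics, pixels), "dist" ([k1, k2, p1, p2, k3] as OpenCV has them; the pictures are not rectified), "T" (4x4, takes a point from camera to world coordinates); the wrist camera has in their place "tool_from_camera" (4x4, takes a point from camera to tool coordinates, whose origin is the TCP and whose axes are the flange's). Camera axes: x right, y up, looking along -z (the intrinsics and any distortion apply to the point x, -y, -z); pixel columns grow to the right and rows downward; lengths in m; the calibration is good to about 2 mm. A picture is of the moment at which its call begins: read the wrist's pose just before it. camera_info takes no time and is no camera call.
A pose or a line that the arm cannot do raises MotionError and nothing moves.
- job_done(): hands the job in; it is judged then, once.
Readings, each from a call of its own:
- get_time(): time.
- get_joint_pos(): joint angles.
- get_qvel(): joint speeds.
- get_effort(): joint torques, N m.
- get_tcp_pos(): TCP position.
- get_ee_rot(): TCP orientation.
- get_ft_force(): force on the tool from outside, world axes, zero at the start.
- get_ft_torque(): the same for the moment, N m.
- get_grip_width(): opening from 0.0 (shut) to 1.0 (fully open).
- get_finger_force(): force on a finger pad.
Only numpy, scipy, OpenCV 4.12 (cv2) and the standard library are available. Lean on these libraries where they do the work, as an engineer would, in place of code of your own. Each camera call takes 0.05 s, during which the arm holds its last target. There are 200 camera calls.

## Task

Refill the stamp-blank feeder: turn its wheel until the pointer on the far rim stands at the pair of thin lines, which swings the shutter clear of the tube, then load every pink stamp blank on the table into the tube and, after all of them, the steel follower weight on top. Finally turn the wheel back so that the pointer stands at the single thick line and the tube is covered. Leave the knife, the pen and the ink pad where they lie.

Things in the scene. Friction and masses are not known exactly. Their poses are not given: they have to be found in the camera images.
- wheel (a joint): Solid round black hand wheel, vertical axis, atop the feeder's column: 56 mm across, 30 mm high. Pointer and shutter turn with it. Rad, growing anticlockwise seen from above: 0 = pointer on the single thick line, shutter over the tube mouth (closed); 1.0 = pointer midway between the two thin lines, mouth free (open). Stops at -0.3 and 1.35, none at the marks; friction 0.06 N m, stays where left
- wheel_grip (a point): Point on the wheel's axis, 10 mm below its top face and 20 mm above its underside, 248 mm above the table: where to grip it across from above at any angle
- pointer (a point): Lower tip of the brass pointer (5 mm wide) that hangs from the wheel's rim over the side of the fixed drum, on the side away from the robot; 51 mm from the wheel's axis; moves with the wheel
- shutter (a point): Centre of the dark steel shutter blade, a disc 52 mm across and 3 mm thick just above the tube mouth, on an 18 mm wide arm from the wheel's hub, 95 mm from the wheel's axis; it turns with the wheel
- closed_mark (a point): Closed mark: the single line, 8 mm wide, upright on the side of the fixed drum (92 mm across, white) below the wheel, on the side away from the robot
- open_mark (a point): Open mark: the middle of the pair of thin lines, 11 mm apart, upright on the same drum side, 1.0 rad anticlockwise (seen from above) from the single line. Five short ticks midway between the marks lie 0.1 rad apart
- tube_mouth (a point): Centre of the tube's top rim, 212 mm above the table. Upright clear eight-sided tube, slippery, 36 mm between flats inside, wall 4 mm; its white mouth flares to about 44 mm inside over the top 8 mm. Rim outside about 50 mm. Fixed to the feeder; axes as the feeder's: the wheel's axis is 95 mm away along this point's +y
- tube_floor (a point): Centre of the tube's inner floor, 8 mm above the table; the tube holds five blanks and the weight, with 4 mm to spare below the shutter
- weight_mid (a point): Follower weight: plain steel cylinder 32 mm across and 32 mm high, 200 g, with a small button (12 mm across, 8 mm high) on its top; stands upright on the table. This point is on its axis, 16 mm above its underside
- blank1_mid (a point): Round stamp blank of pale pink rubber, a plain cylinder 32 mm across and 32 mm high, 35 g, standing on the table; may be absent. This point is its centre, z up along its axis
- blank2_mid (a point): Round stamp blank of pale pink rubber, a plain cylinder 32 mm across and 32 mm high, 35 g, standing on the table; may be absent. This point is its centre, z up along its axis
- blank3_mid (a point): Round stamp blank of pale pink rubber, a plain cylinder 32 mm across and 32 mm high, 35 g, standing on the table; may be absent. This point is its centre, z up along its axis
- blank4_mid (a point): Round stamp blank of pale pink rubber, a plain cylinder 32 mm across and 32 mm high, 35 g, standing on the table; may be absent. This point is its centre, z up along its axis
- blank5_mid (a point): Round stamp blank of pale pink rubber, a plain cylinder 32 mm across and 32 mm high, 35 g, standing on the table; may be absent. This point is its centre, z up along its axis
- knife_mid (a point): Bystander: carving knife with a wooden handle, 155 mm long, 12 mm thick, lying on the table; point at its middle. Not to be moved
- pen_mid (a point): Bystander: white pen, 145 mm long, 10 mm thick, lying on the table; point at its middle. Not to be moved
- inkpad_mid (a point): Bystander: ink pad, 75 x 55 x 20 mm, lying on the table; point at its middle. Not to be moved
Mind the look-alikes: they are no part of the job. Leave any purple look-alike of the part that bears blank5_mid alone. What is shaped like the part that bears blank3_mid but brown is not meant.

How it is judged:
On the way, in this order (a step that is already met when the one before it is completed fails the run):
1. the pointer is turned to the pair of thin lines (shutter open) (value of joint wheel between 0.91 and 1.09 rad), for 0.3 s.
2. all blanks are in the tube (horizontal distance between each of blank1_mid, blank2_mid, blank3_mid, blank4_mid, blank5_mid and tube_mouth below 0.007 m and height (world z) of blank1_mid between 0.015 and 0.192 m and height (world z) of blank2_mid between 0.015 and 0.192 m and height (world z) of blank3_mid between 0.015 and 0.192 m and height (world z) of blank4_mid between 0.015 and 0.192 m and height (world z) of blank5_mid between 0.015 and 0.192 m), for 0.2 s.
3. the weight is in the tube, on top (horizontal distance between weight_mid and tube_mouth below 0.007 m and height (world z) of weight_mid between 0.015 and 0.192 m), for 0.2 s.
At the end, for the whole second after the job is handed in: Wheel at rest with the pointer within 0.09 rad (4.5 mm at the pointer) of the single line; every blank present and the weight inside the tube (within 7 mm of its axis, below the mouth), the weight upright and above all the blanks (all of step 2 and all of step 3 and value of joint wheel between -0.09 and 0.09 rad and velocity of joint wheel between -0.05 and 0.05 rad/s and z of weight_mid in the frame of blank1_mid above 0.02 m and z of weight_mid in the frame of blank2_mid above 0.02 m and z of weight_mid in the frame of blank3_mid above 0.02 m and z of weight_mid in the frame of blank4_mid above 0.02 m and z of weight_mid in the frame of blank5_mid above 0.02 m and angle between weight_mid's own z axis and vertical below 0.3 rad); the robot touches nothing.
It fails at once if the knife is disturbed (moved over 40 mm) (distance of knife_mid from where it was at the start of the episode above 0.04 m).
It fails at once if the pen is disturbed (moved over 40 mm) (distance of pen_mid from where it was at the start of the episode above 0.04 m).
It fails at once if the ink pad is disturbed (moved over 40 mm) (distance of inkpad_mid from where it was at the start of the episode above 0.04 m).
Of blank1, blank2, blank3, blank4, blank5 only 3 to 5 are there at a start; the rules pass over those that are not, and their reading is None.
At some moment in a run one of blank1, blank2, blank3, blank4, blank5, weight may be knocked a few centimetres aside while the robot is not near it.
It also fails if it takes over 210 s, if anything falls off the work surface, if the arm or the gripper's body presses on something with over 40 N, if the wrist force passes 120 N, or if a joint passes its speed limit or range.

## Working session

There is one attempt and no reset: what is moved stays moved. The work goes in short steps, each a Python script; the robot and the scene stay as the last script left them, time stands still between calls to the robot, and variables do not carry over. Pictures are saved under pics/ and viewed, at most 14 in all, crops included, and the job is handed in when it is done.

```bash
mkdir -p pics; ls
python3 - <<'E'
from station import *
import cv2,numpy as np
for n in ["top","side"]:
    im=read_camera(n); cv2.imwrite(f"pics/{n}0.png",im[:,:,::-1])
    c=camera_info(n); print(n,np.round(c["intrinsics"],1).tolist(),c["dist"],np.round(c["T"],3).tolist())
print(camera_info("wrist"),get_time(),get_ee_rot())
E
```

```text
pics
top [[499.6, 0.0, 316.3], [0.0, 499.6, 235.3], [0.0, 0.0, 1.0]] [-0.13575859  0.          0.          0.          0.        ] [[-0.007, 0.999, -0.051, 0.535], [-1.0, -0.008, -0.014, 0.039], [-0.014, 0.051, 0.999, 1.204], [0.0, 0.0, 0.0, 1.0]]
side [[436.4, 0.0, 324.0], [0.0, 436.4, 249.0], [0.0, 0.0, 1.0]] [-0.08338924  0.          0.          0.          0.        ] [[0.676, 0.383, -0.63, -0.005], [-0.737, 0.368, -0.567, -0.502], [0.015, 0.847, 0.531, 0.673], [0.0, 0.0, 0.0, 1.0]]
{'intrinsics': array([[368.76474089,   0.        , 321.52854405],
       [  0.        , 368.76474089, 237.04402076],
       [  0.        ,   0.        ,   1.        ]]), 'dist': array([-0.0392899,  0.       ,  0.       ,  0.       ,  0.       ]), 'tool_from_camera': array([[-9.62997499e-04,  9.65226986e-01,  2.61411435e-01,
         7.17739086e-02],
       [ 9.99999513e-01,  8.72905151e-04,  4.60750396e-04,
         1.19288458e-03],
       [ 2.16541328e-04,  2.61411752e-01, -9.65227356e-01,
        -1.83946735e-01],
       [ 0.00000000e+00,  0.00000000e+00,  0.00000000e+00,
         1.00000000e+00]])} 0.1 [-1.28890532e-04  1.86796033e-01  9.82398475e-01 -6.80130005e-04]
```

View pics/top0.png

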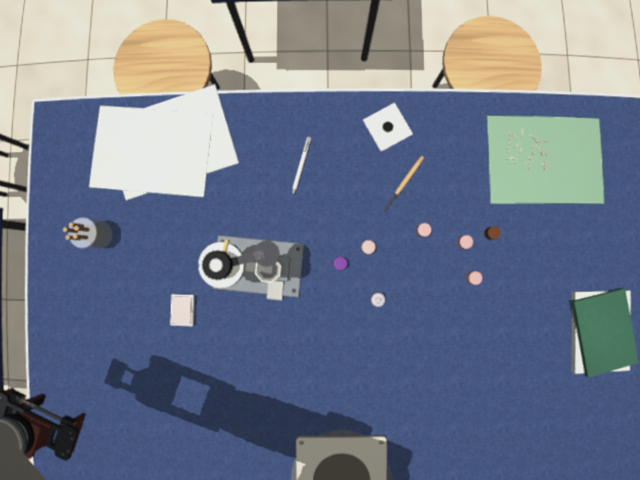

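View pics/side0.png

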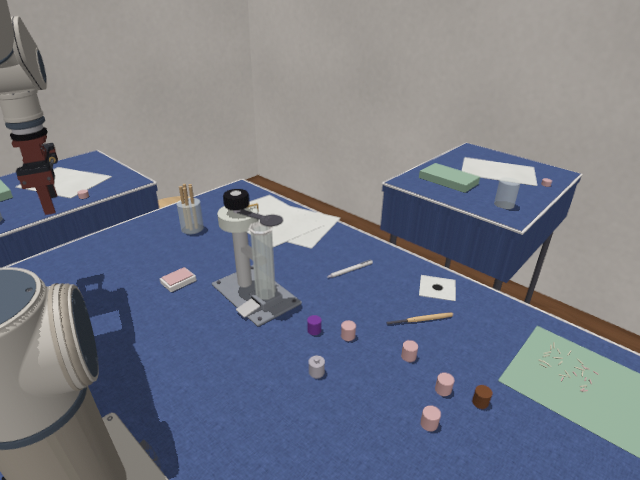

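The top view shows 4 pink blanks at (368,247), (425,230), (466,242) and (475,278). The weight is at (378,299), the purple and brown decoys at (340,263) and (493,233), the wheel at about (216,265) and the tube at about (267,270). Next I'll zoom in on the feeder.

```bash
cat > h.py <<'E'
from station import *
import cv2,numpy as np
from scipy.spatial.transform import Rotation as R
def cam(n):
    c=camera_info(n)
    if n=="wrist":
        T=np.eye(4); q=get_ee_rot(); T[:3,:3]=R.from_quat([q[1],q[2],q[3],q[0]]).as_matrix(); T[:3,3]=get_tcp_pos()
        c["T"]=T@c["tool_from_camera"]
    return c
def ray(c,uv):
    p=cv2.undistortPoints(np.array([[uv]],float),c["intrinsics"],c["dist"])[0,0]
    return c["T"][:3,3],c["T"][:3,:3]@np.array([p[0],-p[1],-1])
def onz(c,uv,z):
    o,d=ray(c,uv); return o+d*(z-o[2])/d[2]
def proj(c,P):
    q=np.linalg.inv(c["T"])@np.append(P,1)
    return cv2.projectPoints(np.array([[q[0],-q[1],-q[2]]]),np.zeros(3),np.zeros(3),c["intrinsics"],c["dist"])[0].ravel()
def blobs(im,kind,amin=40):
    hsv=cv2.cvtColor(im,cv2.COLOR_RGB2HSV); H,S,V=cv2.split(hsv)
    if kind=="pink": m=((H<12)|(H>170))&(S>45)&(S<140)&(V>150)
    if kind=="purple": m=(H>132)&(H<165)&(S>120)&(V>50)
    if kind=="grey": m=(S<45)&(V>130)
    if kind=="brown": m=(H<15)&(S>150)&(V>30)&(V<160)
    n,l,s,c=cv2.connectedComponentsWithStats(m.astype(np.uint8))
    return [(c[i],s[i,4],s[i,2],s[i,3]) for i in range(1,n) if s[i,4]>=amin]
def quat(a): # tool down, tool y axis at world angle a
    y=np.array([np.cos(a),np.sin(a),0]); z=np.array([0,0,-1.]); x=np.cross(y,z)
    q=R.from_matrix(np.c_[x,y,z]).as_quat(); return np.array([q[3],*q[:3]])
E
python3 - <<'E'
from h import *
im=cv2.imread("pics/top0.png")[:,:,::-1].copy(); c=cam("top")
for k in ["pink","purple","grey","brown"]:
    for b in blobs(im,k):
        if 130<b[0][1]<330 and b[0][0]>150 and b[0][0]<520: print(k,np.round(b[0],1),b[1:],np.round(onz(c,b[0],.016),4))
for n,z,uv in [("wheel",.258,(216,265)),("tube",.212,(267,270)),("shutter",.215,(265,250)),("pt",.22,(226,245))]: print(n,onz(c,uv,z).round(3))
a=cv2.resize(im[220:310,180:315],None,fx=5,fy=5,interpolation=cv2.INTER_CUBIC)
cv2.imwrite("pics/tc.png",a[:,:,::-1])
s=cv2.imread("pics/side0.png")[175:325,200:320]
cv2.imwrite("pics/sc.png",cv2.resize(s,None,fx=4,fy=4,interpolation=cv2.INTER_CUBIC))
E
```

```text
pink [424.7 229.2] (np.int32(86), np.int32(13), np.int32(12)) [ 0.6075 -0.2039  0.016 ]
pink [465.7 241.6] (np.int32(134), np.int32(13), np.int32(13)) [ 0.5771 -0.303   0.016 ]
pink [474.9 277.5] (np.int32(131), np.int32(13), np.int32(12)) [ 0.4907 -0.3239  0.016 ]
purple [340.1 263. ] (np.int32(136), np.int32(13), np.int32(13)) [ 5.288e-01 -4.000e-04  1.600e-02]
grey [509.4 138.8] (np.int32(144), np.int32(14), np.int32(26)) [ 0.829 -0.421  0.016]
grey [300.6 164.2] (np.int32(263), np.int32(19), np.int32(57)) [0.7667 0.0921 0.016 ]
grey [518.5 146.4] (np.int32(62), np.int32(10), np.int32(13)) [ 0.8101 -0.4432  0.016 ]
grey [511.3 159.6] (np.int32(74), np.int32(13), np.int32(9)) [ 0.7769 -0.4232  0.016 ]
grey [247.7 272.1] (np.int32(2466), np.int32(102), np.int32(65)) [0.5083 0.2197 0.016 ]
grey [283.2 246.3] (np.int32(163), np.int32(22), np.int32(14)) [0.5693 0.1345 0.016 ]
grey [367.7 246.5] (np.int32(157), np.int32(15), np.int32(14)) [ 0.5675 -0.0667  0.016 ]
grey [215.4 264.7] (np.int32(142), np.int32(14), np.int32(14)) [0.5263 0.298  0.016 ]
grey [377.6 299.4] (np.int32(161), np.int32(14), np.int32(14)) [ 0.4416 -0.0889  0.016 ]
grey [181.5 309.6] (np.int32(741), np.int32(24), np.int32(33)) [0.4185 0.381  0.016 ]
wheel [0.527 0.244 0.258]
tube [0.517 0.151 0.212]
shutter [0.556 0.155 0.215]
pt [0.567 0.232 0.22 ]
```

View pics/tc.png

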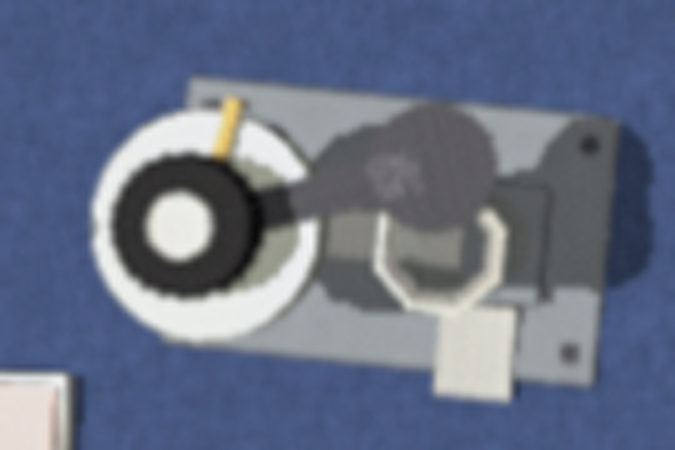

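View pics/sc.png

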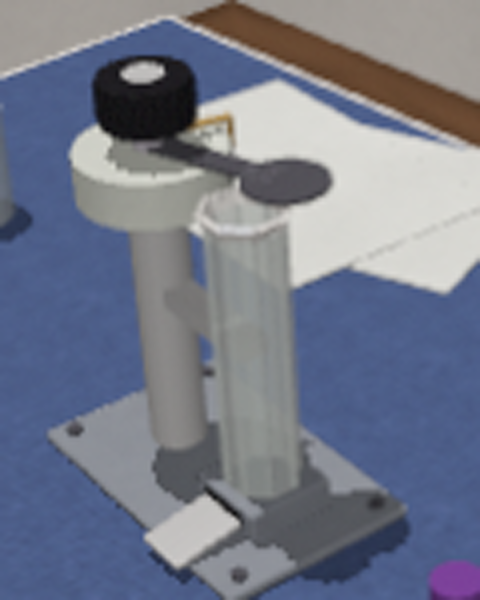

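Everything is located roughly: the wheel is part open at about 0.3 rad, with the shutter partly over the tube mouth. I'll look with the wrist camera from above the feeder.

Run:
```python
from h import *
p=get_tcp_pos(); movel([p[0],p[1],.34])
print(inverse_kinematics([.527,.244,.23],quat(.75)),inverse_kinematics([.527,.244,.23],quat(.75-np.pi)))
move_pose([.525,.195,.36],quat(np.pi/2)); print(get_joint_pos(),get_time())
np.save("w1.npy",cam("wrist")["T"]); im=read_camera("wrist"); cv2.imwrite("pics/w1.png",im[:,:,::-1])
```

```text
[ 4.13118073e-01  3.25635774e-01  1.70378453e+00 -4.44089210e-16
  1.11217235e+00 -3.36881927e-01] None
[ 3.35503340e-01  1.80517801e-01  1.59559714e+00  2.19123519e-04
  1.36568017e+00 -1.23595409e+00] 2.9583
```

View pics/w1.png

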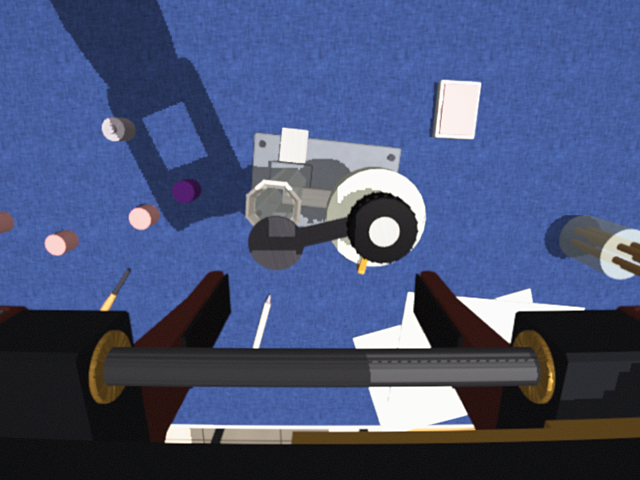

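The wrist view shows the wheel cap at (385,231), the shutter disc at (276,243), the tube rim centred near (273,206) and the pointer at (362,267). I'll compute the angle and turn the wheel.

Run:
```python
from h import *
c=camera_info("wrist"); c["T"]=np.load("w1.npy")
w=onz(c,(385,231),.258); s=onz(c,(276,243),.217); t=onz(c,(273.5,206.5),.212)
print(w,s,t,np.linalg.norm((w-t)[:2]),np.linalg.norm((w-s)[:2]))
ang=lambda v:np.arctan2(v[1],v[0]); th=ang(s-w)-ang(t-w); print("tube dir",ang(t-w),"theta",th)
ct=cam("top")
for n,z,uv in [("wheel",.258,(216,265.2)),("tube",.212,(268,269.6)),("shutter",.217,(267.4,253))]: print(n,onz(ct,uv,z).round(4))
```

```text
[0.52584986 0.24763137 0.258     ] [0.54760586 0.15482442 0.217     ] [0.51438874 0.15301833 0.212     ] 0.0953046934617033 0.09532289245464608
tube dir -1.69134572269797 theta 0.3508136973276781
wheel [0.5271 0.2441 0.258 ]
tube [0.5175 0.1494 0.212 ]
shutter [0.5504 0.15   0.217 ]
```

```bash
cat >> h.py <<'E'
def turn(a0,d,w):
    move_pose([w[0],w[1],.32],quat(a0)); command_gripper(.95)
    hit=movel([w[0],w[1],.2305],v=.08,until_force=15); print("hit",hit,get_tcp_pos())
    command_gripper(0); print("w",get_grip_width(),get_ft_force())
    n=max(2,int(abs(d)/.1))
    for i in range(1,n+1): move_pose([w[0],w[1],.2305],quat(a0+d*i/n))
    print("ft",get_ft_force(),get_ft_torque())
    command_gripper(.95); movel([w[0],w[1],.34],v=.15)
E
python3 - <<'E'
from h import *
turn(.75,.65,(.5265,.246))
move_pose([.525,.195,.36],quat(np.pi/2)); print(get_time())
np.save("w2.npy",cam("wrist")["T"]); im=read_camera("wrist"); cv2.imwrite("pics/w2.png",im[:,:,::-1])
E
```

```text
hit False [0.52688456 0.24617563 0.23111564]
w 0.622217079853571 [-2.5785681  -2.60501581  4.06883501]
ft [-3.08508222 -5.53497714  5.55426666] [-0.84159327  0.68664735  0.07061536]
9.3917
```

View pics/w2.png

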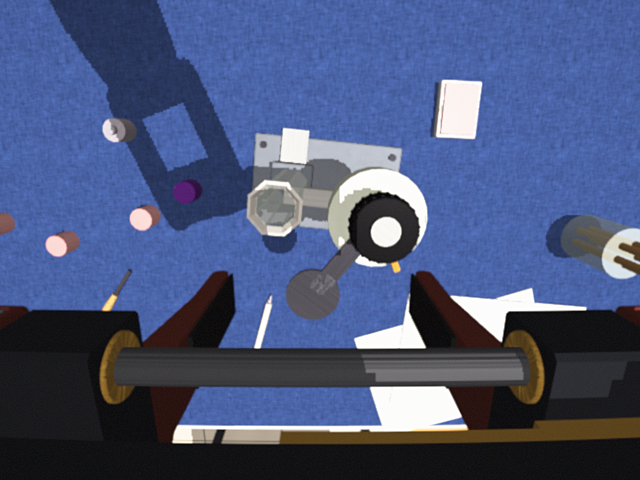

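```bash
cat >> h.py <<'E'
TUBE=np.array([.516,.151])
def shutter_angle(c,w,s,t):
    w=onz(c,w,.258); s=onz(c,s,.217); t=onz(c,t,.212); f=lambda v:np.arctan2(v[1],v[0])
    print("wheel",w,"tube",t,"theta",f(s-w)-f(t-w))
def scene():
    "table things from the top camera: pink blanks, weight, obstacles (world xy)"
    c=cam("top"); im=read_camera("top"); o={}
    m=cv2.medianBlur(im,3)
    for k in ["pink","purple","brown","grey"]:
        o[k]=[onz(c,b[0],.016)[:2] for b in blobs(m,k) if 60<b[1]<230 and max(b[2:])<19]
    keep=lambda p:.35<p[0]<.75 and -.55<p[1]<.1
    o={k:[p for p in v if keep(p)] for k,v in o.items()}
    return o
def best(p,a):
    "reachable one of two equal grasps"
    r=[]
    for aa in (a,a+np.pi,a-np.pi):
        q=inverse_kinematics(p,quat(aa))
        if q is not None: r.append((abs(q[5]-get_joint_pos()[5]),aa))
    return min(r)[1]
def pick(p,others,dz=.014,op=.62):
    cand=np.arange(0,np.pi,np.pi/12)
    def clear(a):
        d=np.array([np.cos(a),np.sin(a)])
        return min([np.linalg.norm(p+s*.034*d-o) for o in others for s in (1,-1)]+[.1])
    a=max(cand,key=lambda a:(round(clear(a),2),-abs(np.sin(a-np.arctan2(p[1],p[0])-np.pi/2))))
    a=best([*p,.1],a); print("pick",p.round(4),"a",round(a,2),"clear",round(clear(a),3))
    command_gripper(op); move_pose([*p,.09],quat(a))
    print("hit",movel([*p,dz],v=.08,until_force=12)); command_gripper(0)
    print("width",get_grip_width()*88)
    q=get_tcp_pos(); movel([q[0],q[1],.30],v=.25)
def place(a=-.12,zt=.214,t=None):
    t=TUBE if t is None else t
    a=best([*t,.26],a); move_pose([*t,.27],quat(a)); print("width",get_grip_width()*88)
    h=movel([*t,zt],v=.06,until_force=8); print("place hit",h,get_tcp_pos().round(4),get_ft_force().round(1))
    if not h: command_gripper(.62); movel([*t,.32],v=.2)
    return not h
E
python3 - <<'E'
from h import *
c=camera_info("wrist"); c["T"]=np.load("w2.npy"); shutter_angle(c,(386,231),(313,294),(275,208.5))
o=scene(); print({k:np.round(v,3).tolist() for k,v in o.items()})
E
```

```text
wheel [0.52579244 0.24695522 0.258     ] tube [0.51589054 0.15306154 0.212     ] theta 0.9839524782747238
{'pink': [[0.607, -0.202], [0.577, -0.303], [0.491, -0.324]], 'purple': [[0.529, 0.0]], 'brown': [], 'grey': [[0.568, -0.066], [0.443, -0.095]]}
```

Run:
```python
from h import *
im=read_camera("top"); hsv=cv2.cvtColor(cv2.medianBlur(im,3),cv2.COLOR_RGB2HSV)
c=cam("top")
for p in [(.568,-.066),(.607,-.203),(.577,-.303),(.491,-.324),(.443,-.09),(.565,-.367)]:
    u=proj(c,[*p,.016]).astype(int); print(p,u,hsv[u[1]-3:u[1]+4:3,u[0]-3:u[0]+4:3].reshape(-1,3).tolist())
```

```text
(0.568, -0.066) [367 246] [[6, 41, 225], [7, 38, 227], [6, 40, 227], [8, 36, 227], [5, 37, 227], [5, 39, 227], [8, 36, 227], [7, 38, 227], [6, 39, 227]]
(0.607, -0.203) [424 229] [[6, 48, 227], [5, 49, 226], [5, 51, 227], [5, 46, 227], [4, 47, 226], [5, 50, 226], [5, 46, 227], [5, 47, 226], [5, 49, 227]]
(0.577, -0.303) [465 241] [[5, 58, 225], [4, 53, 226], [4, 55, 227], [5, 51, 226], [4, 53, 226], [4, 54, 226], [4, 51, 226], [5, 52, 226], [4, 54, 226]]
(0.491, -0.324) [474 277] [[4, 57, 216], [4, 53, 226], [4, 55, 226], [5, 52, 226], [4, 53, 226], [4, 54, 226], [4, 52, 226], [4, 53, 226], [4, 55, 226]]
(0.443, -0.09) [378 298] [[150, 6, 139], [165, 7, 210], [155, 8, 203], [160, 6, 125], [165, 8, 197], [165, 7, 206], [160, 6, 124], [162, 7, 185], [162, 6, 206]]
(0.565, -0.367) [491 246] [[111, 114, 125], [111, 116, 125], [111, 114, 125], [111, 114, 123], [111, 116, 121], [111, 115, 124], [112, 115, 126], [111, 116, 125], [111, 115, 126]]
```

```bash
sed -i 's/(S>45)&(S<140)&(V>150)/(S>26)\&(S<140)\&(V>110)/; s/(S<45)&(V>130)/(S<22)\&(V>100)/' h.py
cat >> h.py <<'E'
BROWN=onz(cam("top"),(493,233),.016)[:2]
def one(i=0):
    o=scene(); print({k:np.round(v,3).tolist() for k,v in o.items()})
    P=sorted(o["pink"],key=lambda p:-p[1]); p=P[i]
    oth=[q for k in ("pink","purple","grey") for q in o[k] if np.linalg.norm(q-p)>.02]+[BROWN]
    pick(p,oth); ok=place(); print("t",get_time()); return ok
E
python3 - <<'E'
from h import *
print(one())
im=read_camera("wrist"); cv2.imwrite("pics/w3.png",im[:,:,::-1])
E
```

```text
{'pink': [[0.607, -0.201], [0.577, -0.302], [0.567, -0.067], [0.491, -0.323]], 'purple': [[0.529, 0.0]], 'brown': [], 'grey': [[0.442, -0.09]]}
pick [ 0.5666 -0.0672] a 0.79 clear 0.076
hit False
width 0.41514875314799754
width 0.5918049285812575
place hit False [0.5163 0.1511 0.2144] [ 0.3 -0.3  0.4]
t 18.875
True
```

View pics/w3.png

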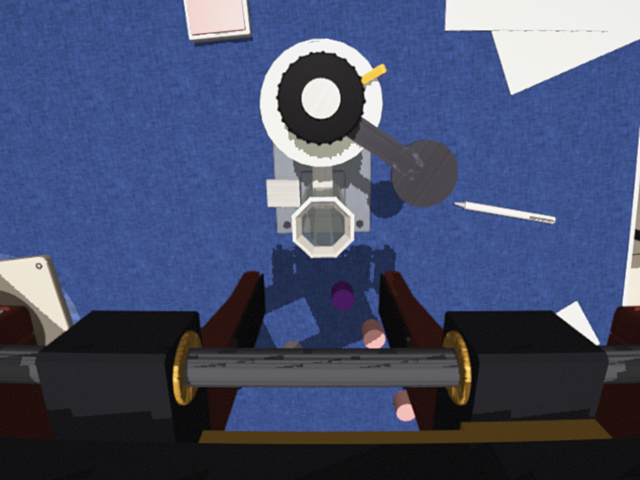

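The gripper closed on nothing and the blank is still on the table. I'll look from directly above it.

Run:
```python
from h import *
o=scene(); print({k:np.round(v,4).tolist() for k,v in o.items()})
p=max(o["pink"],key=lambda p:p[1]); print(p)
move_pose([*p,.12],quat(best([*p,.12],np.pi/4)))
c=cam("wrist"); im=read_camera("wrist"); cv2.imwrite("pics/w4.png",im[:,:,::-1])
for b in blobs(im,"pink",300): print(b,onz(c,b[0],.016))
print(proj(c,[*p,.016]))
```

```text
{'pink': [[0.6068, -0.2013], [0.5771, -0.3024], [0.5667, -0.0681], [0.4908, -0.3232]], 'purple': [[0.5286, 0.0003]], 'brown': [], 'grey': [[0.4422, -0.0892]]}
[ 0.56666357 -0.06806514]
[320.14828395 230.28681052]
```

View pics/w4.png

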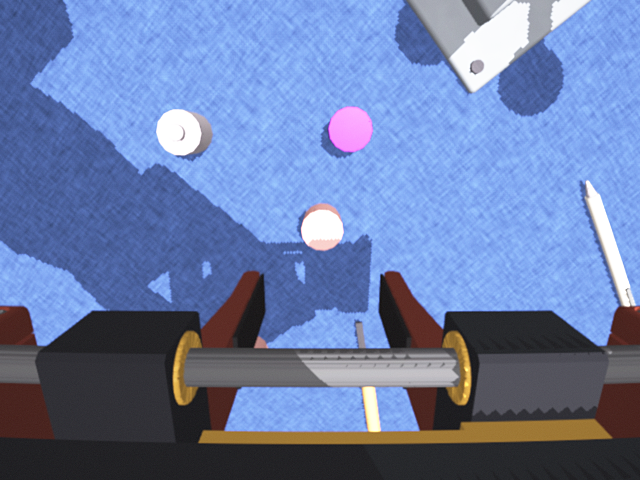

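The wrist and top cameras agree on the blank's position, at (322,228) against a predicted (320,230). So I'll retry lower and check step by step.

Run:
```python
from h import *
p=np.array([.5666,-.0681])
print(get_grip_width(), movel([*p,.014],v=.08,until_force=12),get_tcp_pos())
im1=read_camera("wrist")
command_gripper(0); print(get_grip_width()*88,get_finger_force(),get_ft_force())
if get_grip_width()*88<25:
    im2=read_camera("wrist")
    cv2.imwrite("pics/w5.png",cv2.resize(np.hstack([im1,im2]),(800,300))[:,:,::-1])
```

```text
0.6251449980884125 False [ 0.56703397 -0.06816501  0.01449861]
0.6785614804389826 0.0 [-0.71568671  0.83270781 -0.65980532]
```

View pics/w5.png

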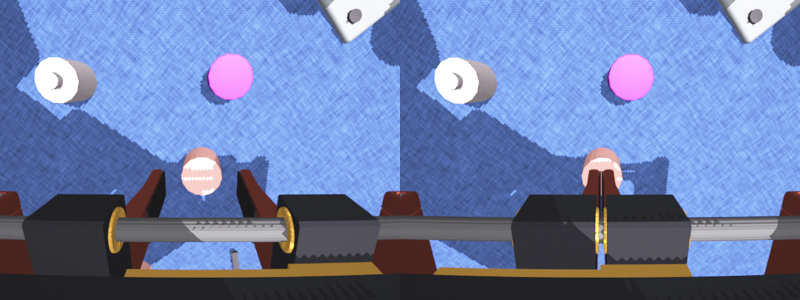

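Run:
```python
from h import *
c=cam("wrist"); t=np.array(get_tcp_pos()); print(t,get_ee_rot(),quat(np.pi/4))
for dz in (0,.019,.04): print(dz,proj(c,t+[0,0,dz]))
print(onz(c,(323,283),.032),get_joint_pos(),get_time())
im=read_camera("wrist"); cv2.imwrite("pics/w6.png",cv2.resize(im[200:340,240:400],None,fx=4,fy=4)[:,:,::-1])
```

```text
[ 0.56657682 -0.06810103  0.01398152] [-1.72284574e-05  3.82693657e-01  9.23875297e-01 -1.31071563e-06] [0.         0.38268343 0.92387953 0.        ]
0 [319.92462871 277.58515611]
0.019 [319.7329971  292.02269999]
0.04 [319.47004268 311.84964513]
[ 0.56466895 -0.06395603  0.032     ] [-1.40481728e-01  6.17387606e-01  1.84439365e+00  9.64041624e-06
  6.79845418e-01 -9.25865253e-01] 22.7167
```

View pics/w6.png

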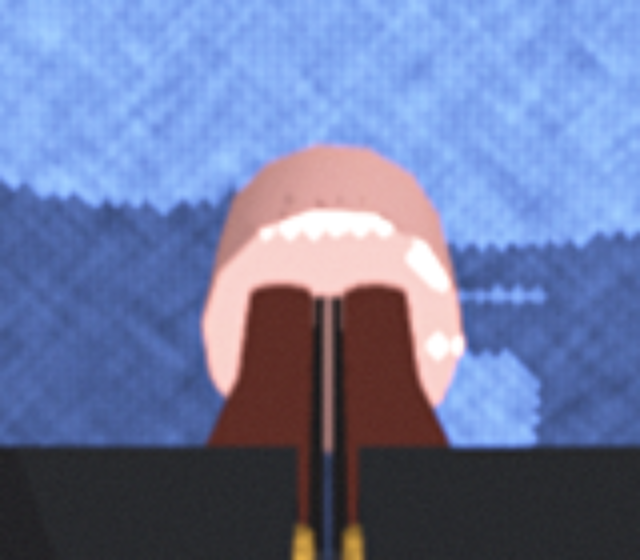

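The closed finger tips sit at about the height of the blank's top face, even though the TCP reads 14 mm. The fingers seem to end higher than the TCP, so I'll open and feel downward for contact.

Run:
```python
from h import *
command_gripper(.62)
p=np.array(get_tcp_pos())
print(movel([p[0],p[1],.002],v=.03,until_force=5),get_tcp_pos())
command_gripper(0); print("width",get_grip_width()*88,get_finger_force(),get_ft_force())
im=read_camera("wrist"); cv2.imwrite("pics/w7.png",cv2.resize(im[180:400,200:440],None,fx=3,fy=2.7)[:,:,::-1])
```

```text
False [ 0.56645366 -0.06810378  0.00175099]
width 30.915832324839446 30.000215470790863 [-0.38868004 -0.50160854  0.04250751]
```

View pics/w7.png

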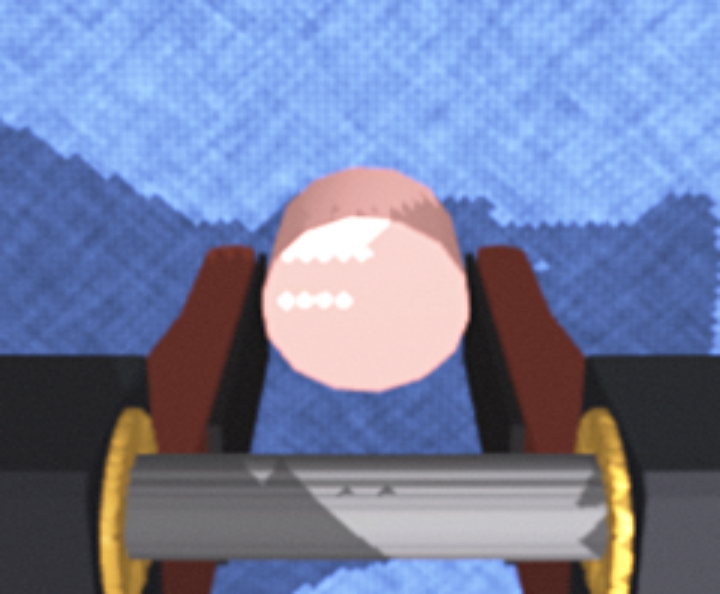

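The blank is held now, at 31 mm width and 30 N. The pads effectively end about 20 mm above the stated TCP. I'll place this one and set lower grip heights.

```bash
sed -i 's/dz=.014,op/dz=-.003,op/; s/zt=.214/zt=.1965/; s/\.2305/.217/g' h.py; sed -i 's/until_force=12)); command_gripper(0)/until_force=8),get_tcp_pos()[2]); command_gripper(0)/' h.py
python3 - <<'E'
from h import *
q=get_tcp_pos(); movel([q[0],q[1],.30],v=.2)
print(place(zt=.2005),get_time())
c=cam("wrist"); im=read_camera("wrist"); cv2.imwrite("pics/w8.png",im[:,:,::-1])
o=scene(); print({k:np.round(v,4).tolist() for k,v in o.items()})
E
```

```text
width 31.01283277408029
place hit True [0.5152 0.1503 0.2048] [ 1.1 -0.7 -0.6]
False 28.6417
{'pink': [[0.6068, -0.2013], [0.5771, -0.3023], [0.4908, -0.3232]], 'purple': [[0.5287, 0.0002]], 'brown': [], 'grey': [[0.4422, -0.0898]]}
```

View pics/w8.png

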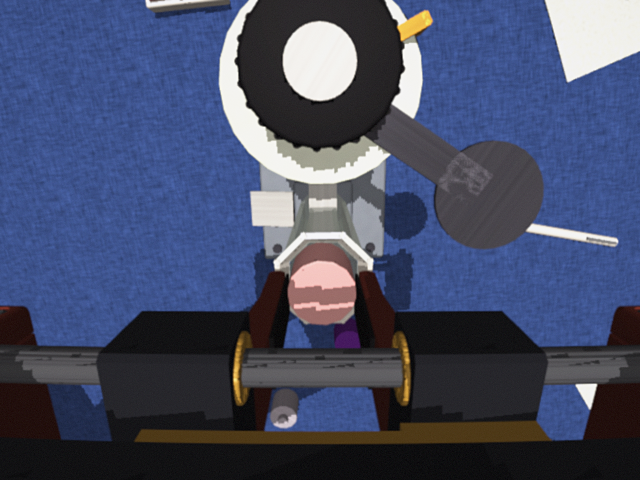

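The blank is partly in the mouth. The rim is centred near (324,284) and the blank's top near (322,292). I'll compute the offset.

Run:
```python
from h import *
c=cam("wrist"); print(get_tcp_pos(),proj(c,[*get_tcp_pos()[:2],.212]))
print("rim",onz(c,(324,284),.212),"blank",onz(c,(322,292),.235))
import cv2
im=cv2.imread("pics/w8.png"); g=cv2.resize(im[215:345,255:395],None,fx=4.5,fy=4.5); cv2.imwrite("pics/w8c.png",g)
```

```text
[0.51519375 0.15045449 0.20488396] [321.67758067 283.43520446]
rim [0.5163439  0.15000151 0.212     ] blank [0.51605304 0.15575594 0.235     ]
```

View pics/w8c.png

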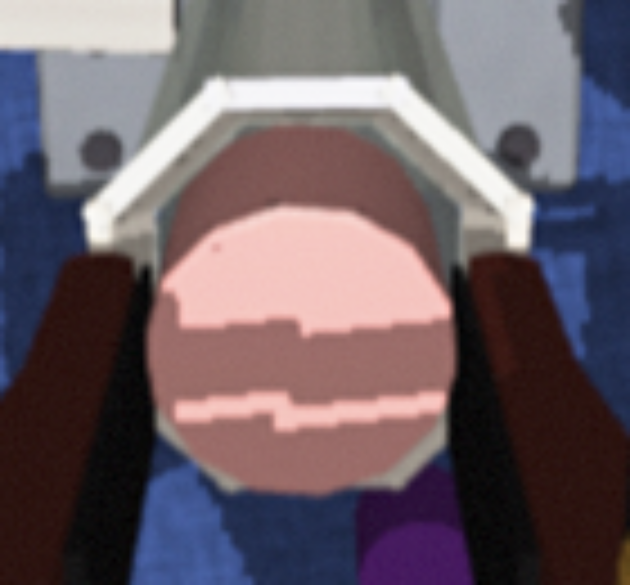

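The rim centre is about (.5163,.1525) and the blank sits about 2–3 mm toward the wheel. I'll do a small guarded search to insert it.

```bash
cat >> h.py <<'E'
TUBE=np.array([.5163,.1525])
OFF=[(0,0),(0,-.0025),(0,.0025),(.0025,0),(-.0025,0),(.002,-.002),(-.002,-.002),(.002,.002),(-.002,.002),(0,-.005),(0,.005),(.005,0),(-.005,0)]
def place(a=-.12,zt=.1965,t=None,first=True):
    t=np.array(TUBE if t is None else t)
    a=best([*t,.26],a)
    if first: move_pose([*t,.27],quat(a))
    print("width",get_grip_width()*88)
    for d in OFF:
        p=t+d; movel([*p,zt+.013],v=.1)
        if not movel([*p,zt],v=.05,until_force=8):
            print("in at",p,get_ft_force().round(1)); command_gripper(.62); movel([*p,.30],v=.2); return True
        print("hit",d,get_tcp_pos().round(4))
    return False
E
python3 - <<'E'
from h import *
t=get_tcp_pos()[:2]+np.array([.0008,-.0025])
print(place(zt=.196,t=t,first=False),get_time())
o=scene(); print({k:np.round(v,4).tolist() for k,v in o.items()})
im=read_camera("wrist"); cv2.imwrite("pics/w9.png",im[150:450,160:480,::-1])
s=read_camera("side"); cv2.imwrite("pics/w9.png",np.hstack([cv2.resize(im[150:450,160:480],(480,450)),cv2.resize(s[175:325,200:300],(300,450))])[:,:,::-1])
E
```

```text
width 30.905859774422094
in at [0.51599375 0.14795449] [ 0.8 -0.1 -1.1]
True 30.6417
{'pink': [[0.6068, -0.2013], [0.5771, -0.3023], [0.491, -0.323]], 'purple': [[0.5288, 0.0004]], 'brown': [], 'grey': [[0.4423, -0.089]]}
```

View pics/w9.png

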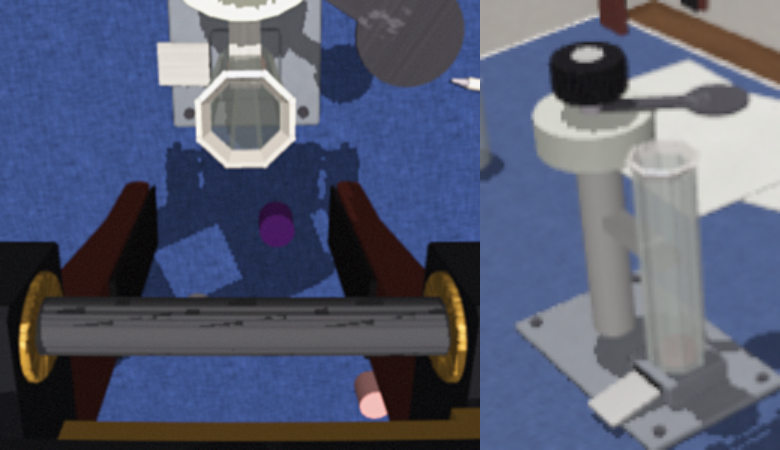

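The first blank is in the tube: it shows pink at the base in the side view, and the mouth is empty. That uses up my picture allowance, so I'll go by numbers from here.

```bash
cat >> h.py <<'E'
def tubepink():
    "rows of pinkish pixels along the tube axis in the side view"
    c=cam("side"); im=read_camera("side").astype(int); r=[]
    for z in np.arange(.024,.21,.016):
        u=proj(c,[*TUBE,z]).astype(int); w=im[u[1]-1:u[1]+2,u[0]-4:u[0]+5].reshape(-1,3).mean(0); r.append(int(w[0]-w[2]))
    return r
def one():
    o=scene(); print({k:np.round(v,3).tolist() for k,v in o.items()})
    p=max(o["pink"],key=lambda p:p[1])
    oth=[q for k in ("pink","purple","grey") for q in o[k] if np.linalg.norm(q-p)>.02]+[BROWN]
    pick(p,oth)
    if not 28<get_grip_width()*88<34: print("MISS"); return False
    ok=place(); wait(.3); print("t",get_time(),tubepink()); return ok
E
python3 - <<'E'
from h import *
print(tubepink()); print(one())
E
```

```text
[8, 8, 0, -1, -2, -4, 0, -2, -5, -3, 0, 0]
{'pink': [[0.607, -0.201], [0.577, -0.302], [0.491, -0.323]], 'purple': [[0.529, 0.0]], 'brown': [], 'grey': [[0.442, -0.089]]}
pick [ 0.6068 -0.2013] a 0.0 clear 0.1
hit False -0.0024228554493778837
width 31.044076043380905
width 30.902441149848432
hit (0, 0) [0.5171 0.1516 0.2011]
in at [0.5163 0.15  ] [-0.1  0.6  0.2]
t 40.4083 [8, 8, 8, 7, -2, -5, 0, -2, -5, -3, 0, 0]
True
```

```bash
echo 'TUBE=np.array([.5163,.1500])'>>h.py
python3 - <<'E'
from h import *
if one(): one()
print({k:np.round(v,3).tolist() for k,v in scene().items()})
E
```

```text
{'pink': [[0.577, -0.302], [0.491, -0.323]], 'purple': [[0.529, 0.0]], 'brown': [], 'grey': [[0.442, -0.089]]}
pick [ 0.5771 -0.3023] a -2.36 clear 0.062
hit False -0.002403121403142028
width 31.506695997861208
width 31.045072057075586
hit (0, 0) [0.5172 0.1513 0.2018]
hit (0, -0.0025) [0.5172 0.1484 0.2065]
hit (0, 0.0025) [0.5168 0.1532 0.1974]
hit (0.0025, 0) [0.5181 0.1508 0.202 ]
hit (-0.0025, 0) [0.5153 0.1513 0.2016]
hit (0.002, -0.002) [0.5184 0.1482 0.2055]
hit (-0.002, -0.002) [0.5152 0.1484 0.2041]
hit (0.002, 0.002) [0.5176 0.1528 0.196 ]
hit (-0.002, 0.002) [0.5157 0.1528 0.1969]
hit (0, -0.005) [0.5165 0.1453 0.2035]
in at [0.5163 0.155 ] [-0.3 -0.9  0.3]
t 55.1917 [8, 8, 8, 8, 8, 8, 0, -2, -5, -2, 0, 1]
{'pink': [[0.491, -0.323]], 'purple': [[0.529, 0.0]], 'brown': [], 'grey': [[0.442, -0.089]]}
pick [ 0.4908 -0.3232] a -2.09 clear 0.1
hit False -0.0024785238677760835
width 31.471243319286977
width 30.94193645626886
hit (0, 0) [0.5172 0.1513 0.2006]
hit (0, -0.0025) [0.5172 0.1482 0.2061]
in at [0.5163 0.1525] [ 0.   0.5 -0.7]
t 65.9833 [8, 8, 8, 8, 8, 8, 9, 10, -4, -3, 0, 1]
{'pink': [], 'purple': [[0.529, 0.0]], 'brown': [], 'grey': [[0.442, -0.089]]}
```

All four blanks are in. Next I'll check for stray pink objects elsewhere on the table, then load the weight.

Run:
```python
from h import *
c=cam("top"); im=read_camera("top")
print("pink",[(b[0].round(),int(b[1])) for b in blobs(im,"pink",25)])
o=scene(); p=o["grey"][0]; assert len(o["grey"])==1
pick(p,o["purple"])
if 28<get_grip_width()*88<34:
    print(place(t=(.5163,.151)),get_time()); wait(.3)
    print({k:np.round(v,3).tolist() for k,v in scene().items()},tubepink())
```

```text
pink []
pick [ 0.4422 -0.0893] a -1.83 clear 0.096
hit False -0.002623056855906185
width 31.2016114933724
width 31.158784864460102
in at [0.5163 0.151 ] [ 0.1  0.7 -2.3]
True 74.3333
{'pink': [], 'purple': [[0.529, 0.0]], 'brown': [], 'grey': []} [8, 8, 9, 8, 8, 8, 7, 0, 0, 0, 0, 1]
```

The weight dropped in. Now I'll close the wheel and check its angle with a dark-disc mask, calibrated on the earlier open picture.

```bash
cat >> h.py <<'E'
def disc(im,box):
    "centre of the shutter disc: dark grey, arm removed by opening"
    H,S,V=cv2.split(cv2.cvtColor(im,cv2.COLOR_RGB2HSV)); m=((S<60)&(V<115)&(V>45)).astype(np.uint8)
    k=cv2.getStructuringElement(cv2.MORPH_ELLIPSE,(31,31)); m=cv2.morphologyEx(cv2.morphologyEx(m,cv2.MORPH_CLOSE,np.ones((5,5))),cv2.MORPH_OPEN,k)
    x0,y0,x1,y1=box; q=np.zeros_like(m); q[y0:y1,x0:x1]=m[y0:y1,x0:x1]
    n,l,s,c=cv2.connectedComponentsWithStats(q); return [(c[i].round(1),s[i].tolist()) for i in range(1,n)]
E
python3 - <<'E'
from h import *
for f in ("w1","w2"): print(f,disc(cv2.imread(f"pics/{f}.png")[:,:,::-1].copy(),(225,150,340,330)))
p=get_tcp_pos(); movel([p[0],p[1],.33],v=.2)
turn(1.40,-.984,(.526,.2465))
move_pose([.525,.195,.36],quat(np.pi/2)); print(get_time())
c=cam("wrist"); np.save("w10.npy",c["T"]); im=read_camera("wrist"); cv2.imwrite("pics/w10.png",im[:,:,::-1])
r=disc(im,(225,150,340,330)); print(r)
for b in r: shutter_angle(c,(386,231),b[0],(275,208.5))
E
```

```text
w1 [(array([276. , 241.8]), [249, 214, 56, 56, 2369])]
w2 [(array([312.7, 293.7]), [287, 270, 52, 49, 2079])]
hit False [0.52637783 0.24665267 0.21758796]
w 0.6352205153045117 [-0.91287876 -5.27946006  2.78881257]
ft [-0.06670277 -5.62853989  1.98070262] [-1.02660853  0.27879882 -0.01954253]
83.8667
[(array([273.1, 208. ]), [246, 178, 58, 59, 2577])]
wheel [0.52576399 0.24765181 0.258     ] tube [0.51599464 0.15369359 0.212     ] theta -0.013434974335148508
```

```bash
python3 -c "
from station import *
print(job_done(),get_time())"
```

```text
the job is handed in; nothing more can be done
the job is handed in; nothing more can be done
```

I handed the job in at about 84 s: all four pink blanks are in the tube with the steel weight on top, and the wheel is back at the single line (measured −0.01 rad, shutter over the tube); the verdict was not reported back.

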